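# Find the heavy side of a fan wheel

### The job

One of the two blower wheels on the bench has no yellow balance clip yet, and its stiff bearings stop it short of its true balance point. Turn that wheel by hand to feel out its heavy side, then bring the heavy side straight down and finish with your fingers still on the wheel, holding it steady there so that a clip can go on at the top. Leave the clipped fan and everything else on the bench as they are.

Things in the scene. Friction and masses are not known exactly. Their poses are not given: they have to be found in the camera images.
- fan_plain: fixed angle bracket of the fan WITHOUT a yellow clip. Origin on the bench under the middle of its wheel; z up, x along the fan's shaft, from bracket to inlet. Base plate 150 x 150 x 8 mm; upright plate 110 mm wide, 155 mm tall, its face towards the wheel at x = -60 mm; motor neck 40 mm diameter between plate and wheel
- wheel_plain: wheel to work on: dark radial blower wheel, 160 mm diameter, 44 mm wide (x -22 to 22 mm): back plate and inlet ring, each 5 mm thick, blades between, aluminium motor cup in the middle. Origin on the shaft axis at mid-width, 125 mm above the bench; x as fan_plain's x, z to the white paint mark. Turns about x without end. Pinch it across its width at the top of the rim; in slightly opened fingers it runs free
- mark_plain (a point): white paint mark on the edge of the wheel to work on, 80 mm from the shaft axis, at mid-width. The heavy side (heavy_side in the rules, its z axis pointing outward to it) is inside the motor cup: it turns with the wheel, at an unknown angle to the mark, and is neither seen nor reported
- axis_plain (a point): shaft axis of that wheel at mid-width. Bearing drag (about 0.3 N at the rim; the heavy side pulls 0.4 to 0.7 N) lets the wheel stay put within 20 to 40 degrees of heavy side down, and as near to heavy side up. From elsewhere, let go, it rolls down in 1 to 3 s and stops short of heavy side down, by the same angle from either side. May be rolling at the start
- fan_clipped: angle bracket (fixed) of the other fan, the same in shape, whose wheel carries a yellow balance clip on its inlet ring: finished, leave alone. Origin and axes as fan_plain
- mark_clipped (a point): the white paint mark on the rim of the clipped wheel, 80 mm from its shaft axis, which is 125 mm above the bench
- clip_tray: small open blue tray of yellow clips, 75 x 100 x 40 mm, origin under its centre; leave alone
- screwdriver: red-handled screwdriver lying on the bench; leave alone
- tape: yellow roll of tape lying flat, 90 mm diameter, 19 mm high; leave alone
- grease: white jar with black lid, 50 mm diameter, 55 mm high; leave alone
- multimeter: orange multimeter lying flat, 160 x 85 x 40 mm; leave alone
- drive_board: green circuit board lying flat, 100 x 75 mm, parts up to 26 mm high; leave alone
- wrench: steel wrench, 150 mm, lying on the bench; leave alone
Things that resemble listed ones, but are neither listed nor needed, are in the scene too. Leave any turquoise look-alike of the fan_plain alone.

How it is judged (in metres and radians):
On the way:
1. the wheel without a clip is turned by hand: it turns with the fingers on it (contact force between the fingers and wheel_plain above 0.5 N and angular speed of wheel_plain above 0.1 rad/s), for 0.2 s.
At the end, for the whole second after the job is handed in: the fingers hold the wheel without a clip (more than 1 N on it) and it stands still (under 0.15 rad/s), its heavy side within 15 degrees of straight down; the clipped wheel has not been turned (angle between heavy_side's own z axis and vertical above 2.88 rad and contact force between the fingers and wheel_plain above 1 N and angular speed of wheel_plain below 0.15 rad/s and distance of mark_clipped from where it was at the start of the episode below 0.01 m); the arm keeps its last pose, push and grip.
It fails at once if the clipped wheel is turned (its mark moves more than 10 mm) (distance of mark_clipped from where it was at the start of the episode above 0.01 m).
It fails at once if something else on the bench is shifted by more than 20 mm (distance of any of clip_tray, screwdriver, tape, grease, multimeter, drive_board, wrench from where it was at the start of the episode above 0.02 m).
It also fails if it takes over 64 s, if anything falls off the work surface, if the arm or the gripper's body presses on something with over 40 N, if the wrist force passes 120 N, or if a joint passes its speed limit or range.

### The arm

A 6-joint arm with a two-finger parallel gripper is mounted at the origin on the work surface. World frame = base frame: x ahead of the robot, y to its left, z up, the work surface at z = 0. Lengths are in m, angles in degrees, forces in N, time in s.
With the tool pointing down it reaches from about 0.35 to 0.925 m from the base axis. Payload 6.4 kg.
Tool frame: the origin (TCP) lies between the finger pads; the fingertips stand 11 mm ahead of it and the grasp point (between the pads) lies 8 mm behind it; z points along the fingers, y is the line along which they close (so a half turn about z gives the same grasp; the last joint's range is limited). The gripper opens to 94 mm and grips with 3 to 60 N. Pads are 16 mm wide; open, the fingers measure 119 mm over their backs; the gripper's body (75 mm by 177 mm) begins 78 mm behind the grasp point.
Start: joints at [-74.949, 14.043, 89.255, -0, 76.702, -9.975], TCP at [0.275, -0.589, 0.216] pointing down, gripper open.
Joint ranges: [-179.41, 179.41], [-58.25, 129.5], [7.25, 145.43], [-54.29, 234.29], [11.92, 165.04], [-157.13, 157.13]. Speed limits (degrees/s): [147.25, 147.25, 180, 180, 180, 180].

### API

Orientations are given as [roll, pitch, yaw] about the fixed x, y, z axes, in that order (R = Rz(yaw) Ry(pitch) Rx(roll)).
In Python, from rig import env, optics, models gives the robot as it stands. The module is installed in compiled form; this text tells all that it offers.
- The arm moves only by the tool jog_arm, never from a script. Its argument "moves" is a list of rows, each a list of 3 entries, a list of its own where there are three numbers: the opening, from 0 (shut) to 1 (fully open), then the shift along the world's x, y, z in cm, then the turn, a rotation vector about the world's x, y, z in degrees. A call has 1 to 5 rows; each row is the pose to reach, as a shift and turn from the pose commanded when the call began; what a row does not reach only later rows make up. A row lasts 1/8 s, in which the tool goes at most 62.5 mm and 10.7 degrees, less where a joint would pass 70% of its speed; a pose out of reach is approached as far as the arm can. A call with a gripper value outside its range is refused whole. The fingers move at their own pace and stop on an object; "force" is the grip in N (left out, the last holds). Time passes only in rows, so rows that repeat a pose let the fingers close. It gives the time, the measured TCP pose, the force, the opening and the grip force at its end, in the units of the state.
- env.get_obs(): the state, without advancing time (a new reading comes with each control period).
- optics.grab_frame(name): name is "scene" or "top" or "wrist"; returns the picture (384x512x3 uint8, blue, green, red); there is no depth.
- optics.get_calibration(name): a dict with "mtx" (3x3 intrinsics, pixels), "R" (3x3) and "t" (3): a world point X has camera coordinates R X + t; the wrist camera has in their place "mount" (4x4, takes a point from camera to tool coordinates, whose origin is the TCP and whose axes are the flange's). Camera axes: x right, y down, z forward; pixel columns grow to the right and rows downward; lengths in m; the calibration is good to about 2 mm. A picture is of the moment at which its call begins: read the wrist's pose just before it. get_calibration takes no time and is no camera call.
- env.sign_off(): hands the job in; it is judged then, once.
Trained networks look in the newest picture that a camera, given by its name, has taken for a name from the list of things; names that differ only in an ending like _2 or _b are one class to them, and where a whole thing is asked for, a point or a joint stands for the part that bears it (a point fixed in the world has none). Each returns a list of dicts, best first, with "confidence" (0 to 1); they miss things now and then, are a little off and sometimes report something else, mostly with a low value. They report only what shows in the picture. A call takes as long as a camera call. They do not tell look-alikes from the thing itself.
- models.find_in(camera, query): "box" ([left, top, right, bottom] as shares, 0 to 1, of the picture: columns of its width, rows of its height, round what is visible of it).
- models.trace(camera, query): "region" (384x512 bool, what is visible of it) and "box" ([left, top, right, bottom] as shares, 0 to 1, of the picture: columns of its width, rows of its height, round what is visible of it).
- models.place_of(camera, query): "location" ([column, row] as shares, 0 to 1, of the picture: columns of its width, rows of its height: a listed point, or the origin of a listed thing).
The state is a dict: "t": time; "q": joint angles; "dq": joint speeds; "tau": joint torques, N m; "position": TCP position; "ee_rot": TCP orientation; "force": force on the tool from outside, world axes, zero at the start; "ft_torque": the same for the moment, N m; "gripper_width": finger opening in m; "gripper_force": force on a finger pad.
Only numpy, scipy, OpenCV 4.12 (cv2) and the standard library are available. Lean on these libraries where they do the work, as an engineer would, in place of code of your own. Each camera call takes 0.05 s, during which the arm holds its last target. There are 200 camera calls.

## Working session

There is one attempt and no reset: what is moved stays moved. The work goes in short steps, Python scripts to look and compute and a tool call to move; the robot and the scene stay as the last step left them, time stands still between calls to the robot, and variables do not carry over. Pictures are saved under pics/ and viewed, at most 10 in all, crops included, and the job is handed in when it is done.

Besides the shell and the picture viewer there is one more tool, called after ">>>" in YAML: its name, and indented under it one key for each argument. jog_arm: Moves the arm, as the interface text tells. Its arguments: {"type":"object","properties":{"moves":{"type":"array"},"force":{"type":"number"}},"required":["moves"]}

```bash
mkdir -p pics; cat > h.py <<'E'
from rig import env, optics, models
import numpy as np, cv2
def cal(n):
    c=optics.get_calibration(n); return [np.array(c[k],float) for k in('mtx','R','t')]
def proj(n,X):
    K,R,t=cal(n); p=K@(R@np.array(X,float)+t.ravel()); return p[:2]/p[2]
def ray(n,uv):
    K,R,t=cal(n); d=R.T@np.linalg.solve(K,[uv[0],uv[1],1]); return -R.T@t.ravel(), d/np.linalg.norm(d)
def tri(rs):
    A=sum(np.eye(3)-np.outer(d,d) for o,d in rs); b=sum((np.eye(3)-np.outer(d,d))@o for o,d in rs)
    return np.linalg.solve(A,b)
E
python3 - <<'E'
from h import *
for n in('scene','top'):
    im=optics.grab_frame(n); cv2.imwrite(f'pics/{n}0.png',im)
    for q in('fan_plain','wheel_plain','mark_plain','axis_plain','mark_clipped','fan_clipped'):
        print(n,q,[(np.round(np.array(r['location'])*[512,384],1).tolist(),round(r['confidence'],2)) for r in models.place_of(n,q)])
a=cv2.imread('pics/scene0.png');b=cv2.imread('pics/top0.png')
print(env.get_obs()['t'])
E
```

```text
scene fan_plain [([310.7, 197.8], 0.82), ([248.7, 129.6], 0.57)]
scene wheel_plain [([315.5, 173.7], 0.77), ([246.8, 99.1], 0.7)]
scene mark_plain [([248.0, 81.9], 0.68), ([302.0, 200.0], 0.59), ([317.5, 141.6], 0.22)]
scene axis_plain [([247.6, 98.0], 0.68), ([313.4, 176.6], 0.61)]
scene mark_clipped [([243.8, 232.9], 0.88)]
scene fan_clipped []
top fan_plain [([200.7, 183.6], 0.8), ([169.0, 288.2], 0.66), ([269.3, 129.3], 0.23)]
top wheel_plain [([164.1, 289.4], 0.95), ([198.1, 174.3], 0.93)]
top mark_plain [([159.5, 285.8], 0.93), ([220.1, 173.3], 0.58)]
top axis_plain [([159.8, 288.4], 0.78), ([197.6, 176.9], 0.59), ([288.8, 172.8], 0.48)]
top mark_clipped [([286.1, 171.9], 0.62)]
top fan_clipped [([306.1, 184.3], 0.82)]
0.7
```

View pics/scene0.png

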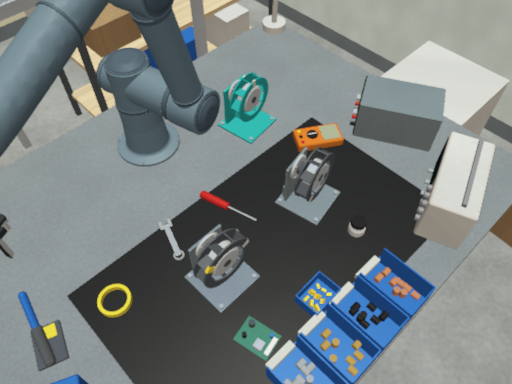

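View pics/top0.png

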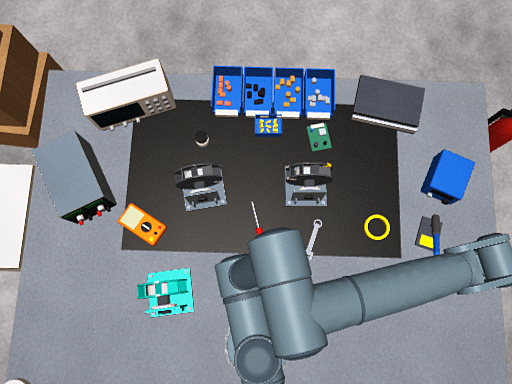

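The scene shows three fans:
- The grey one at scene (310,180) / top (200,180) has no clip visible.
- The grey one at scene (217,262) / top (306,175) has a yellow clip.
- The turquoise one at scene (248,100) / top (165,290) is the look-alike.

The first fits fan_plain. I'll confirm it with an enlarged crop and measure it.

```bash
python3 - <<'E'
from h import *
s=optics.grab_frame('scene');t=optics.grab_frame('top')
print(env.get_obs()['t'])
c1=cv2.resize(s[140:225,265:350],(400,400),interpolation=cv2.INTER_CUBIC)
c2=cv2.resize(t[145:225,160:240],(400,400),interpolation=cv2.INTER_CUBIC)
cv2.imwrite('pics/crop1.png',np.hstack([c1,c2]))
A=tri([ray('scene',(313.4,176.6)),ray('top',(197.6,176.9))]);print('axis',A)
F=tri([ray('scene',(310.7,197.8)),ray('top',(200.7,183.6))]);print('fan',F)
M=tri([ray('scene',(302,200)),ray('top',(220.1,173.3))]);print('mark',M)
# base plate orientation in top: plate-plane points
for uv in [(183,195),(187,210),(226,208),(222,163),(178,165)]:
    o,d=ray('top',uv); print(uv,(o+d*(-(o[2]-.008)/d[2])).round(3))
for q in('clip_tray','screwdriver','grease','multimeter','mark_plain'):
    for n in('top',):
        print(q,[((lambda o,d:(o-d*o[2]/d[2]).round(3)[:2].tolist())(*ray(n,np.array(r['location'])*[512,384])),np.round(np.array(r['location'])*[512,384],1),round(r['confidence'],2)) for r in models.place_of(n,q)])
print(ray('top',(256,192))[0],ray('scene',(256,192))[0])
E
```

```text
0.8
axis [0.55697847 0.22395246 0.11322953]
fan [0.55817604 0.22677487 0.00639932]
mark [0.57955543 0.15087022 0.08784589]
(183, 195) [0.514 0.29  0.008]
(187, 210) [0.459 0.272 0.008]
(226, 208) [0.471 0.131 0.008]
(222, 163) [0.64  0.154 0.008]
(178, 165) [0.627 0.316 0.008]
clip_tray [([0.776, -0.009], array([267. , 130.2]), 0.55)]
screwdriver [([0.398, 0.005], array([260.1, 229.3]), 0.61)]
grease [([0.597, 0.238], array([198.8, 174. ]), 0.65), ([0.715, 0.247], array([198.5, 143.5]), 0.55)]
multimeter [([0.39, 0.418], array([145.6, 228.1]), 0.8)]
mark_plain [([0.179, 0.344], array([161.7, 288.2]), 0.92), ([0.608, 0.168], array([218. , 171.6]), 0.86)]
[ 0.18689419 -0.00234811  1.60296561] [ 1.04417648 -0.48091055  1.15421092]
```

View pics/crop1.png

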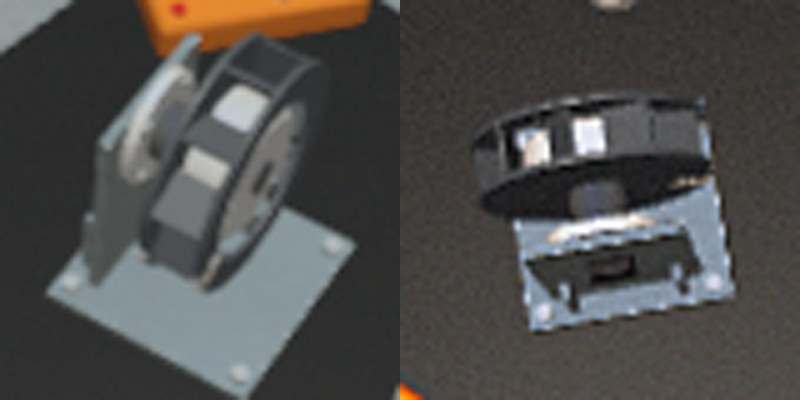

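The crop shows the grey fan: dark wheel, no yellow clip, pale bits of paint near the lower left rim (crop 205,270 in the left half). It is fan_plain, with its shaft about 10° off world x. Next I check the tool orientation and travel.

```bash
python3 - <<'E'
from h import *
from scipy.spatial.transform import Rotation as Ro
o=env.get_obs(); print(o['ee_rot'],o['position'],o['gripper_width'],o['force'])
print(np.round(optics.get_calibration('wrist')['mount'],3), np.round(optics.get_calibration('wrist')['mtx']))
R=Ro.from_euler('xyz',o['ee_rot'],degrees=True).as_matrix() if np.ndim(o['ee_rot'])==1 else np.array(o['ee_rot'])
print(R.round(3))
for uv in [(186,211),(226.6,204)]:
    c,d=ray('top',uv); print((c+d*(-(c[2]-.008)/d[2])).round(3))
E
```

```text
[-1.79999452e+02 -2.91916274e-04  2.50259976e+01] [ 0.27497348 -0.58898835  0.21646303] 0.09372285418554104 [ 0.19115984 -0.18542801  0.20979978]
[[ 0.001 -0.974 -0.225  0.065]
 [ 1.     0.001  0.     0.001]
 [-0.    -0.225  0.974 -0.168]
 [ 0.     0.     0.     1.   ]] [[290.   0. 254.]
 [  0. 290. 188.]
 [  0.   0.   1.]]
[[ 0.906  0.423  0.   ]
 [ 0.423 -0.906  0.   ]
 [ 0.    -0.    -1.   ]]
[0.455 0.275 0.008]
[0.486 0.13  0.008]
```

>>> jog_arm:
  moves:
    - [1,[0,0,6],[0,0,5]]
    - [1,[1,3,11],[0,0,10]]
    - [1,[3,8.5,13],[0,0,15]]
    - [1,[5,14,14],[0,0,20]]
    - [1,[7,20,14],[0,0,25]]

```text
t: 1.68
position: [0.3453, -0.3884, 0.3579]
ee_rot: [179.9, 0.0, 50.1]
force: [0.2, -0.1, 0.7]
gripper_width: 0.094
gripper_force: 0.0
```

>>> jog_arm:
  moves:
    - [1,[2,5.8,0],[0,0,6]]
    - [1,[4,11.6,0],[0,0,12]]
    - [1,[6,17.4,0],[0,0,18]]
    - [1,[8,23.2,0],[0,0,24]]
    - [1,[10,29,0],[0,0,30]]

```text
t: 2.3
position: [0.445, -0.0978, 0.3568]
ee_rot: [179.9, 0.0, 80.2]
force: [1.1, -0.4, -0.1]
gripper_width: 0.0941
gripper_force: 0.0
```

>>> jog_arm:
  moves:
    - [1,[2,5.8,0],[0,0,6]]
    - [1,[4,11.6,0],[0,0,12]]
    - [1,[6,17.4,0],[0,0,18]]
    - [1,[8.5,24,0],[0,0,21]]
    - [1,[11,32,0],[0,0,21]]

```text
t: 2.92
position: [0.5463, 0.1944, 0.3566]
ee_rot: [180.0, 0.0, 101.1]
force: [1.4, -1.0, 0.1]
gripper_width: 0.0942
gripper_force: 0.0
```

```bash
python3 - <<'E'
from h import *
o=env.get_obs(); print(o['t'],o['ee_rot'],o['position'],o['force'])
w=optics.grab_frame('wrist'); cv2.imwrite('pics/w1.png',w)
for q in('mark_plain','axis_plain','fan_plain'):
    print(q,[(np.round(np.array(r['location'])*[512,384],1).tolist(),round(r['confidence'],2)) for r in models.place_of('wrist',q)])
for n in('scene','top'):
    optics.grab_frame(n)
    print(n,[(np.round(np.array(r['location'])*[512,384],1).tolist(),round(r['confidence'],2)) for r in models.place_of(n,'mark_plain')])
o=env.get_obs(); print(o['t'],o['ee_rot'],o['position'],o['q'])
E
```

```text
2.925 [1.79961578e+02 1.57233124e-02 1.01053180e+02] [0.54626676 0.19442597 0.35664566] [ 1.42527183 -1.02533302  0.11468763]
mark_plain []
axis_plain []
fan_plain [([51.7, 44.6], 0.93)]
scene [([300.8, 195.3], 0.9), ([244.8, 77.9], 0.81)]
top [([158.3, 287.6], 0.69), ([218.8, 172.2], 0.64), ([268.1, 129.1], 0.3)]
3.325 [1.79968747e+02 1.13132988e-02 1.00913720e+02] [0.54580029 0.19101759 0.35680554] [ 8.06502654e+00 -2.18422334e-01  9.03450023e+01 -9.74612711e-03
  8.98416434e+01 -2.84867270e+00]
```

View pics/w1.png

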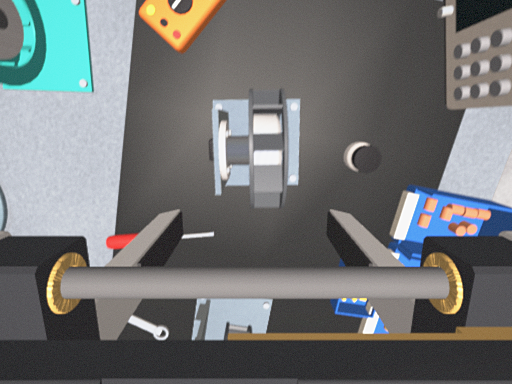

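```bash
cat >> h.py <<'E'
from scipy.spatial.transform import Rotation as Ro
def wray(uv,pos,rot):
    c=optics.get_calibration('wrist'); Mt=np.array(c['mount'],float); K=np.array(c['mtx'],float)
    R=Ro.from_euler('xyz',rot,degrees=True).as_matrix()
    d=R@Mt[:3,:3]@np.linalg.solve(K,[uv[0],uv[1],1]); return R@Mt[:3,3]+np.array(pos),d/np.linalg.norm(d)
E
python3 - <<'E'
from h import *
p=[0.54626676,0.19442597,0.35664566]; r=[179.96,0.0157,101.05]
def at(uv,z):
    o,d=wray(uv,p,r); return (o+d*(z-o[2])/d[2]).round(4)
print('cam',wray((256,192),p,r))
for uv,z in [((267,92),.125),((267,205),.125),((250,150),.205),((285,150),.205),((213,100),.008),((299,98),.008),((297,184),.008),((216,194),.155)]: print(uv,at(uv,z))
w=cv2.imread('pics/w1.png')
# mark estimate
M=tri([ray('scene',(300.8,195.3)),ray('top',(218.8,172.2))]);print(M)
P=tri([wray((267.5,150),p,r),ray('top',(196.5,173))]);print(P)
F=tri([wray((256,142),p,r),ray('top',(200.7,183.6))]);print(F)
for X in ([.556,.222,.125],[.556,.222,.205],[.556,.222,.008]): print(proj('top',X),proj('scene',X))
E
```

```text
cam (array([0.53381656, 0.25715125, 0.52509593]), array([ 0.05303523, -0.23402536, -0.97078288]))
(267, 92) [0.5437 0.2963 0.125 ]
(267, 205) [0.5749 0.1449 0.125 ]
(250, 150) [0.5356 0.2253 0.205 ]
(285, 150) [0.5734 0.2327 0.205 ]
(213, 100) [0.4587 0.2772 0.008 ]
(299, 98) [0.6021 0.3087 0.008 ]
(297, 184) [0.6325 0.1616 0.008 ]
(216, 194) [0.5029 0.1552 0.155 ]
[0.57621304 0.15112412 0.10852776]
[0.5589211  0.22376129 0.15656121]
[0.5454839  0.22296601 0.05694584]
[197.94507292 176.56378682] [313.48698848 174.13782387]
[194.56695042 170.46563064] [316.33944628 155.93221626]
[202.30383188 184.43217904] [309.7797819  197.79880429]
```

The wrist view shows the fan aligned with the fingers, with the wheel centred near (267,150). Wheel axis is about (0.558, 0.222), yaw about 11.5°, and the rim top agrees with 0.205. I'm going down to pinch on the -y side of the rim.

>>> jog_arm:
  moves:
    - [0.75,[1,-1,-6],[0,0,0.5]]
    - [0.75,[2.2,-1.8,-12],[0,0,0.5]]
    - [0.75,[2.2,-1.8,-17],[0,0,0.5]]
    - [0.75,[2.2,-1.8,-19],[0,0,0.5]]
    - [0.75,[2.2,-1.8,-19],[0,0,0.5]]
  force: 6

```text
t: 3.95
position: [0.5675, 0.1737, 0.1662]
ee_rot: [-179.9, -0.0, 101.5]
force: [1.0, -0.0, -0.1]
gripper_width: 0.0705
gripper_force: 0.0
```

```bash
python3 - <<'E'
from h import *
o=env.get_obs(); print(o['t'],o['ee_rot'],o['position'],o['force'])
w=optics.grab_frame('wrist'); cv2.imwrite('pics/w2.png',w)
E
```

```text
3.95 [-1.79927592e+02 -5.60671627e-03  1.01471591e+02] [0.56754421 0.17369347 0.16622373] [ 0.97034973 -0.03722954 -0.06756854]
```

View pics/w2.png

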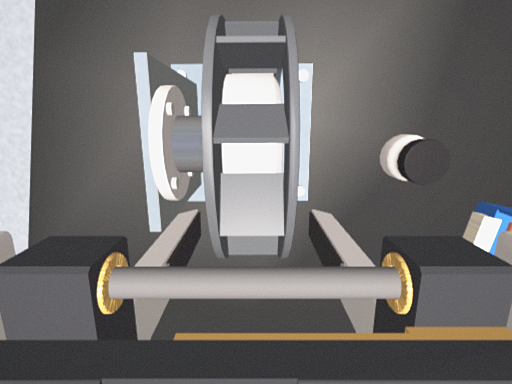

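The wheel sits centred between the open fingers (cols 205–298, fingers at about 195 and 315), and the blades are clearly visible. I pinch and drag the top toward +y.

>>> jog_arm:
  moves:
    - [0,[0,0,0],[0,0,0]]
    - [0,[0,0,0],[0,0,0]]
    - [0,[-0.19,0.92,0.78],[0,0,0]]
    - [0,[-0.4,1.95,1.39],[0,0,0]]
    - [0,[-0.63,3.08,1.81],[0,0,0]]
  force: 6

```text
t: 4.62
position: [0.5597, 0.2053, 0.1843]
ee_rot: [-179.7, 0.0, 101.6]
force: [-4.6, -2.1, -1.9]
gripper_width: 0.044
gripper_force: 6.0
```

>>> jog_arm:
  moves:
    - [0,[-0.24,1.18,0.21],[0,0,0]]
    - [0,[-0.48,2.37,0.21],[0,0,0]]
    - [0,[-0.72,3.55,0],[0,0,0]]
    - [0,[-0.95,4.67,-0.42],[0,0,0]]
    - [0,[-1.16,5.7,-1.03],[0,0,0]]

```text
t: 5.25
position: [0.5479, 0.2624, 0.1741]
ee_rot: [-179.7, 0.1, 101.6]
force: [-4.8, -3.8, -0.5]
gripper_width: 0.0442
gripper_force: 6.0
```

```bash
cat >> h.py <<'E'
C=np.array([.558,.222,.125]); YA=np.radians(11.5); FY=np.array([-np.sin(YA),np.cos(YA),0]); FX=np.array([np.cos(YA),np.sin(YA),0])
def mpos(th,x=0): # mark at angle th (deg), + about fan x: z -> -y
    a=np.radians(th); return C+x*FX+.08*(-np.sin(a)*FY+np.cos(a)*np.array([0,0,1]))
def marks(cams=('scene','top','wrist')):
    out=[]
    for n in cams:
        o=env.get_obs(); im=optics.grab_frame(n)
        for r in models.place_of(n,'mark_plain'):
            uv=np.array(r['location'])*[512,384]
            if n=='wrist':
                ro,d=wray(uv,o['position'],o['ee_rot'])
            else: ro,d=ray(n,uv)
            # best th on circle by ray distance
            ths=np.arange(0,360,1.)
            ds=[np.linalg.norm(np.cross(mpos(t)-ro,d)) for t in ths]
            i=int(np.argmin(ds))
            if ds[i]<.03:
                loc=[(int(ths[k]),round(ds[k]*1000)) for k in range(360) if ds[k]<=ds[k-1] and ds[k]<ds[(k+1)%360] and ds[k]<.02]
                out.append((n,uv.round(1).tolist(),loc,round(r['confidence'],2)))
    print('t',round(env.get_obs()['t'],2)); [print(x) for x in out]
    return out
E
python3 - <<'E'
from h import *
o=env.get_obs(); print(o['t'],o['position'],o['force'],o['gripper_force'],o['gripper_width'])
marks()
w=optics.grab_frame('wrist'); s=optics.grab_frame('scene'); cv2.imwrite('pics/m1.png',np.hstack([cv2.resize(w,(480,360)),cv2.resize(s[140:225,265:340],(318,360))]))
E
```

```text
5.25 [0.5479078  0.26235825 0.1740703 ] [-4.75488706 -3.84594435 -0.46854211] 5.9988397266715765 0.04420242520901255
t 5.55
('scene', [305.4, 167.7], [(33, 9)], 0.73)
('top', [207.0, 166.3], [(30, 8)], 0.88)
('wrist', [250.7, 253.8], [(155, 6), (334, 4)], 0.4)
```

View pics/m1.png

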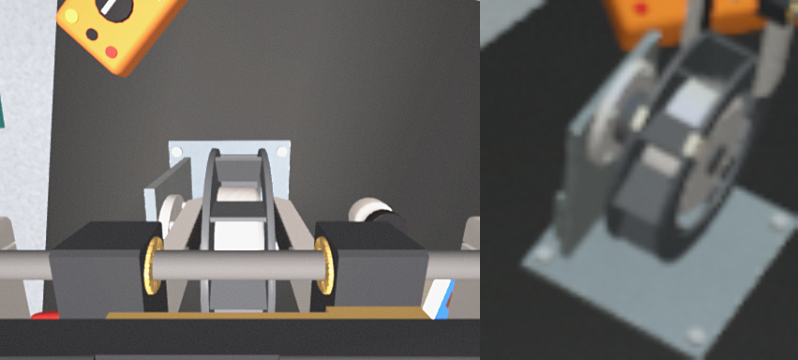

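After the stroke the mark is at about 31° (from about 111°), seen in the scene crop at (640–690,115–145). I release slightly and watch.

>>> jog_arm:
  moves:
    - [0.6,[0,0,0],[0,0,0]]
    - [0.6,[0,0,0],[0,0,0]]

```text
t: 5.9
position: [0.5507, 0.2624, 0.1753]
ee_rot: [179.9, -0.0, 101.5]
force: [0.9, -0.0, -1.0]
gripper_width: 0.056
gripper_force: 0.0
```

```bash
python3 - <<'E'
from h import *
for i in range(4): marks(('scene','top'))
E
```

```text
t 6.1
('scene', [306.0, 171.1], [(38, 4)], 0.56)
('scene', [316.1, 172.9], [(223, 17)], 0.44)
('top', [208.9, 169.0], [(34, 1)], 0.96)
('top', [197.7, 176.3], [], 0.64)
t 6.3
('scene', [306.9, 171.7], [(39, 1)], 0.96)
('scene', [316.2, 175.5], [(218, 13)], 0.53)
('top', [207.6, 165.6], [(31, 10)], 0.93)
t 6.5
('scene', [306.2, 170.2], [(37, 4)], 0.57)
('top', [208.9, 168.0], [(34, 2)], 0.7)
t 6.7
('scene', [304.2, 172.2], [(42, 7)], 0.94)
('top', [207.1, 169.8], [(30, 4)], 0.68)
```

>>> jog_arm:
  moves:
    - [0.6,[0.05,-1.7,0.89],[0,0,0]]
    - [0.6,[0.43,-3.57,1.26],[0,0,0]]
    - [0.6,[0.82,-5.47,1.09],[0,0,0]]
    - [0.6,[1.18,-7.25,0.39],[0,0,0]]
    - [0.6,[1.49,-8.78,-0.78],[0,0,0]]

```text
t: 7.32
position: [0.5651, 0.1728, 0.1658]
ee_rot: [180.0, 0.0, 101.5]
force: [-1.2, 0.8, 0.2]
gripper_width: 0.0567
gripper_force: 0.0
```

>>> jog_arm:
  moves:
    - [0,[0,0,0],[0,0,0]]
    - [0,[0,0,0],[0,0,0]]
    - [0,[-0.19,0.92,0.78],[0,0,0]]
    - [0,[-0.4,1.95,1.39],[0,0,0]]
    - [0,[-0.63,3.08,1.81],[0,0,0]]
  force: 6

```text
t: 7.95
position: [0.5589, 0.2061, 0.1852]
ee_rot: [179.9, 0.0, 101.6]
force: [5.4, 1.2, -5.1]
gripper_width: 0.0439
gripper_force: 6.0
```

>>> jog_arm:
  moves:
    - [0,[-0.24,1.18,0.21],[0,0,0]]
    - [0,[-0.48,2.37,0.21],[0,0,0]]
    - [0,[-0.72,3.55,0],[0,0,0]]
    - [0,[-0.95,4.67,-0.42],[0,0,0]]
    - [0,[-1.16,5.7,-1.03],[0,0,0]]

```text
t: 8.57
position: [0.5472, 0.263, 0.1747]
ee_rot: [179.9, -0.0, 101.5]
force: [4.9, -0.8, 1.5]
gripper_width: 0.0441
gripper_force: 6.0
```

```bash
python3 - <<'E'
from h import *
marks()
for n,uv in [('scene',(302,200)),('scene',(300.8,195.3)),('top',(220.1,173.3)),('top',(218,171.6)),('top',(218.8,172.2))]:
    ro,d=ray(n,uv); ds=[np.linalg.norm(np.cross(mpos(t)-ro,d)) for t in range(360)]; print(n,int(np.argmin(ds)),round(min(ds)*1000,1))
E
```

```text
t 8.88
('scene', [322.8, 150.2], [(333, 1)], 0.61)
('wrist', [253.8, 230.9], [(173, 3), (324, 3)], 0.87)
scene 132 3.3
scene 100 3.3
top 104 3.3
top 67 5.3
top 74 6.0
```

>>> jog_arm:
  moves:
    - [0.6,[0,0,0],[0,0,0]]
    - [0.6,[0,0,0],[0,0,0]]

```text
t: 9.12
position: [0.5455, 0.2623, 0.1732]
ee_rot: [-179.8, -0.0, 101.5]
force: [1.1, 0.8, 0.8]
gripper_width: 0.056
gripper_force: 0.0
```

```bash
python3 - <<'E'
from h import *
for i in range(3): marks()
w=optics.grab_frame('wrist'); s=optics.grab_frame('top'); cv2.imwrite('pics/m2.png',np.hstack([cv2.resize(w,(480,360)),cv2.resize(s[145:225,160:231],(318,360))]))
E
```

```text
t 9.43
('scene', [322.1, 149.6], [(334, 3)], 0.8)
('top', [186.8, 171.0], [(341, 2)], 0.86)
t 9.72
('scene', [316.7, 155.2], [(358, 2)], 0.67)
('scene', [311.4, 197.1], [(167, 12)], 0.31)
('top', [194.2, 168.3], [(0, 5)], 0.63)
('wrist', [257.1, 342.3], [(12, 1), (86, 0)], 0.71)
('wrist', [250.2, 253.8], [(154, 7), (334, 5)], 0.27)
t 10.03
('scene', [311.7, 162.6], [(18, 2)], 0.86)
('top', [200.4, 164.7], [(14, 14)], 0.59)
```

View pics/m2.png

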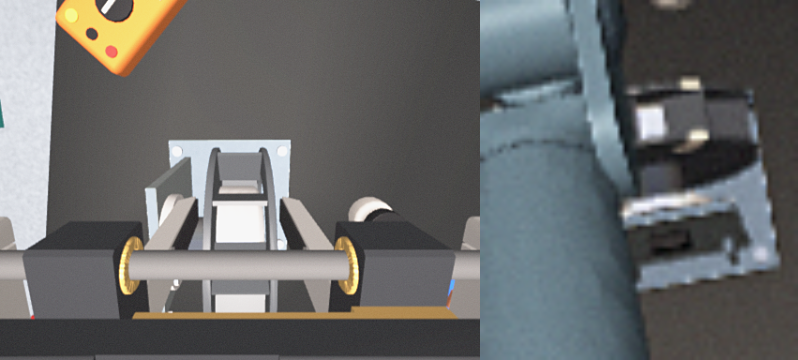

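The wheel, released from about 330°, rolls back with θ increasing; the mark is now on the top side, shown as two cream spots on the rings in the top crop at (695,85–135). I keep watching until it stops.

```bash
python3 - <<'E'
from h import *
for i in range(7): marks(('scene','top'))
E
```

```text
t 10.32
('scene', [309.2, 168.3], [(31, 1)], 0.83)
('top', [211.0, 170.3], [(40, 5)], 0.96)
t 10.53
('scene', [307.1, 169.2], [(34, 3)], 0.69)
('top', [209.5, 167.3], [(36, 5)], 0.93)
t 10.72
('scene', [306.4, 171.3], [(38, 3)], 0.95)
('top', [207.2, 167.2], [(30, 5)], 0.97)
('top', [201.7, 185.8], [(180, 16)], 0.54)
t 10.93
('scene', [305.9, 173.2], [(42, 1)], 0.76)
('top', [210.6, 167.3], [(39, 5)], 0.56)
t 11.12
('scene', [304.5, 168.6], [(35, 11)], 0.81)
('top', [208.6, 168.7], [(34, 1)], 0.75)
t 11.32
('scene', [309.7, 174.7], [(42, 10)], 0.76)
('top', [208.3, 168.9], [(33, 1)], 0.87)
t 11.53
('scene', [307.2, 173.2], [(41, 2)], 0.58)
('top', [208.4, 167.0], [(33, 6)], 0.95)
```

It stopped at about 37°, approached with θ increasing. Next I turn it past the other way and let it roll back.

>>> jog_arm:
  moves:
    - [0.6,[-0.1,0.92,-0.78],[0,0,0]]
    - [0.6,[-0.19,1.69,-1.72],[0,0,0]]
    - [0.6,[-0.19,1.69,-1.72],[0,0,0]]
    - [0,[-0.19,1.69,-1.72],[0,0,0]]
    - [0,[-0.19,1.69,-1.72],[0,0,0]]

```text
t: 12.15
position: [0.5444, 0.279, 0.1571]
ee_rot: [-179.9, -0.0, 101.5]
force: [-3.8, -0.6, 1.2]
gripper_width: 0.044
gripper_force: 6.0
```

>>> jog_arm:
  moves:
    - [0,[0.17,-0.85,1.03],[0,0,0]]
    - [0,[0.38,-1.88,1.86],[0,0,0]]
    - [0,[0.62,-3.05,2.48],[0,0,0]]
    - [0,[0.88,-4.3,2.86],[0,0,0]]
    - [0,[1.15,-5.62,2.99],[0,0,0]]

```text
t: 12.78
position: [0.5562, 0.2219, 0.1873]
ee_rot: [-179.9, -0.0, 101.5]
force: [-4.6, 1.4, -2.0]
gripper_width: 0.0439
gripper_force: 6.0
```

>>> jog_arm:
  moves:
    - [0,[0.27,-1.31,-0.13],[0,0,0]]
    - [0,[0.52,-2.57,-0.51],[0,0,0]]
    - [0,[0.76,-3.73,-1.13],[0,0,0]]
    - [0,[0.97,-4.76,-1.96],[0,0,0]]
    - [0,[1.15,-5.62,-2.99],[0,0,0]]

```text
t: 13.4
position: [0.568, 0.1652, 0.1577]
ee_rot: [-180.0, 0.0, 101.5]
force: [-5.7, -0.7, 2.3]
gripper_width: 0.0438
gripper_force: 6.0
```

```bash
python3 - <<'E'
from h import *
o=env.get_obs(); print(o['position'],o['force'])
marks(('scene','top'))
E
```

```text
[0.56798055 0.16521414 0.1576554 ] [-5.67278462 -0.73912848  2.26381901]
t 13.6
('scene', [304.1, 197.7], [(146, 1)], 0.88)
```

>>> jog_arm:
  moves:
    - [0.6,[0,0,0],[0,0,0]]
    - [0.6,[0,0,0],[0,0,0]]

```text
t: 13.85
position: [0.5692, 0.1669, 0.1581]
ee_rot: [179.8, 0.0, 101.5]
force: [0.0, -0.3, -0.6]
gripper_width: 0.0559
gripper_force: 0.0
```

```bash
python3 - <<'E'
from h import *
for i in range(12): marks(('scene','top'))
s=optics.grab_frame('scene'); t=optics.grab_frame('top'); cv2.imwrite('pics/m3.png',np.hstack([cv2.resize(s[140:225,265:350],(400,400),interpolation=2),cv2.resize(t[145:225,160:240],(400,400),interpolation=2)]))
E
```

```text
t 14.05
('scene', [302.6, 199.2], [(135, 1)], 0.78)
t 14.25
('scene', [298.6, 199.6], [(117, 7)], 0.64)
t 14.45
('scene', [299.4, 197.9], [(113, 2)], 0.83)
t 14.65
('scene', [298.5, 195.8], [(102, 3)], 0.78)
t 14.85
('scene', [299.2, 196.2], [(104, 1)], 0.73)
t 15.05
('scene', [298.6, 197.2], [(108, 4)], 0.58)
t 15.25
('scene', [298.6, 197.4], [(109, 4)], 0.63)
t 15.45
('scene', [298.7, 193.6], [(94, 3)], 0.88)
('scene', [312.2, 175.7], [(41, 17)], 0.37)
('scene', [310.7, 196.3], [(168, 9)], 0.23)
t 15.65
('scene', [298.9, 198.2], [(113, 4)], 0.68)
t 15.85
('scene', [298.2, 199.0], [(114, 7)], 0.88)
t 16.05
('scene', [298.9, 198.6], [(115, 4)], 0.92)
t 16.25
('scene', [299.7, 197.2], [(110, 1)], 0.88)
```

View pics/m3.png

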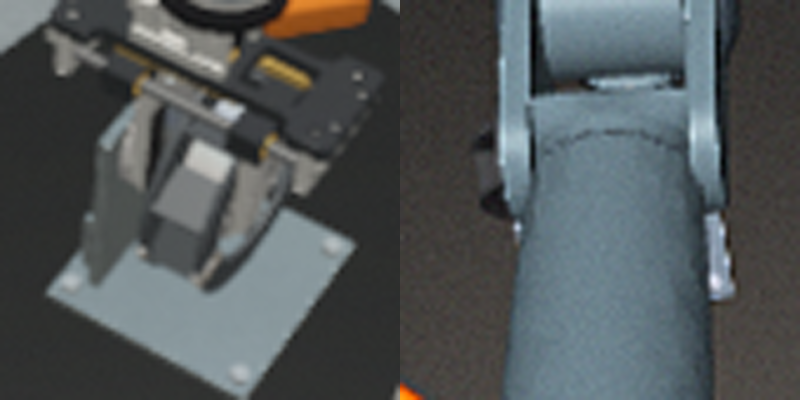

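It settled at about 108° from the other side; the mark is at the lower left rim (crop 200,275). Balance is therefore at about (37+108)/2 ≈ 72°, so I turn −36° and hold.

>>> jog_arm:
  moves:
    - [0.6,[-0.25,0.8,0.9],[0,0,0]]
    - [0.6,[-0.44,1.59,1.65],[0,0,0]]
    - [0.6,[-0.44,1.59,1.65],[0,0,0]]
    - [0,[-0.44,1.59,1.65],[0,0,0]]
    - [0,[-0.44,1.59,1.65],[0,0,0]]
  force: 8

```text
t: 16.98
position: [0.564, 0.1825, 0.1735]
ee_rot: [179.9, -0.0, 101.5]
force: [2.7, 0.2, -0.1]
gripper_width: 0.0442
gripper_force: 8.0
```

>>> jog_arm:
  moves:
    - [0,[-0.19,0.91,0.58],[0,0,0]]
    - [0,[-0.39,1.91,1],[0,0,0]]
    - [0,[-0.6,2.95,1.25],[0,0,0]]
    - [0,[-0.82,4.03,1.34],[0,0,0]]
    - [0,[-0.82,4.03,1.34],[0,0,0]]

```text
t: 17.6
position: [0.5553, 0.2242, 0.1873]
ee_rot: [180.0, -0.1, 101.6]
force: [3.8, 2.5, -1.5]
gripper_width: 0.0435
gripper_force: 8.0
```

```bash
python3 - <<'E'
from h import *
o=env.get_obs(); print(o['position'],o['force'],o['gripper_force'])
for i in range(6): marks(('scene',))
o=env.get_obs(); print(o['position'],o['force'],o['gripper_force'],o['gripper_width'])
E
```

```text
[0.55531487 0.22423311 0.18725583] [ 3.75091287  2.52998685 -1.53568589] 7.998755928128958
t 17.7
('scene', [302.1, 184.7], [(68, 1)], 0.87)
t 17.8
('scene', [300.5, 186.2], [(72, 2)], 0.74)
t 17.9
('scene', [299.4, 187.8], [(77, 4)], 0.72)
t 18.0
('scene', [303.9, 186.9], [(71, 8)], 0.97)
t 18.1
('scene', [300.2, 186.9], [(74, 2)], 0.8)
t 18.2
('scene', [300.7, 186.8], [(73, 1)], 0.59)
[0.5555962  0.22281932 0.18727867] [2.82049435 2.42737955 1.47172647] 8.00101269967854 0.043580352334403674
```

```bash
python3 -c "
from h import *
print(env.sign_off())"
```

```text
the job is handed in; nothing more can be done
None
```

The job is handed in, result not reported back: the wheel without a clip rolled to rest with its mark at about 37° from one side and 108° from the other, so I turned it to the midpoint, measured at about 72.5°, and am holding it there with 8 N.

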